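Seat the bangle of the right width in the display stand

ROBOT

A 6-joint arm with a two-finger parallel gripper is mounted at the origin on the work surface. World frame = base frame: x ahead of the robot, y to its left, z up, the work surface at z = 0. Lengths are in m, angles in rad, forces in N, time in s.
With the tool pointing down it reaches from about 0.375 to 0.9 m from the base axis. Payload 3.1 kg.
Tool frame: the origin (TCP) lies on the front face of the gripper's body, between the roots of the fingers; the fingertips stand 73 mm ahead of it and the grasp point (between the pads) lies 54 mm ahead of it; x points along the fingers, y is the direction in which the jaws open and shut, and the axes are right-handed (so a half turn about x gives the same grasp; the last joint's range is limited). The gripper opens to 85 mm and grips with 20 to 120 N. Pads are 22 mm wide; open, the fingers measure 114 mm over their backs; the gripper's body (76 mm by 85 mm) begins 54 mm behind the grasp point. The pads swing forward as they close: fully open they stand 13 mm farther back than shut.
Start: joints at [-1.484, 0.527, 1.433, -0, 1.181, -0.178], TCP at [0.164, -0.603, 0.304] pointing down, gripper open.
Joint ranges: [-3.08, 3.08], [-0.75, 2.2], [0.22, 2.44], [-1.43, 4.57], [0, 2.65], [-2.85, 2.85]. Speed limits (rad/s): [2.79, 2.79, 3.14, 3.14, 3.14, 3.14].

INTERFACE

Orientations are given as a 3x3 rotation matrix whose columns are the frame's x, y, z axes.
In Python, from rig import * gives the robot as it stands.
- The arm moves only by the tool drive_tool, never from a script. Its argument "moves" is one flat list of numbers, 4 for each row, row after row: the shift along the tool's x, y, z in m, then the turn about the tool's x in degrees. A call has exactly 5 rows; each row is the pose to reach, as a shift and turn from the pose commanded when the call began, along the tool's axes at that moment; what a row does not reach only later rows make up. A row lasts 1/12 s, in which the tool goes at most 41.7 mm and 7.16 degrees, less where a joint would pass 70% of its speed; a pose out of reach is approached as far as the arm can. A call with a gripper value outside its range is refused whole. "jaw" is the gripper's target within -1 to 1 (shut at 1, half-way at 0, fully open at -1), set as the call begins (left out, the last holds). The fingers move at their own pace and stop on an object; "squeeze" is the grip in N (left out, the last holds). Time passes only in rows, so rows that repeat a pose let the fingers close, or fill a call up. It gives the time, the measured TCP pose, the force and the opening at its end, in the units of the state.
- get_state(): the state, without advancing time (a new reading comes with each control period).
- grab_frame(name): name is "scene" or "side" or "wrist"; returns the picture (480x640x3 uint8, red, green, blue); there is no depth.
- camera_params(name): a dict with "vertical_fov" (degrees; the focal length in pixels is half the picture's height over the tangent of half this angle, whatever the lens; pixels are square), "cx", "cy" (the principal point, pixels), "world_to_cam" (4x4, takes a point from world to camera coordinates). Camera axes: x right, y down, z forward; pixel columns grow to the right and rows downward; lengths in m; the calibration is good to about 2 mm. A picture is of the moment at which its call begins: read the wrist's pose just before it. camera_params takes no time and is no camera call; for the wrist camera it gives the pose at the moment of the call.
- sign_off(): hands the job in, once; it reports no verdict.
The state is a dict: "clock": time; "q": joint angles; "qvel": joint speeds; "effort": joint torques, N m; "position": TCP position; "orientation": TCP orientation; "contact_force": force on the tool from outside, world axes, zero at the start; "moment": the same for the moment, N m; "finger_gap": finger opening in m.
Only numpy, scipy, OpenCV 4.12 (cv2) and the standard library are available. Lean on these libraries where they do the work, as an engineer would, in place of code of your own. Each camera call takes 0.05 s, during which the arm holds its last target.

TASK

The three bangles in the white rack look alike; pinch them across with the gripper to find the one that is 13 mm wide, and set it on edge into the groove of the wooden display stand until it is fully home, and let it go. The groove is a little off the stand's middle, so feel for it with the bangle's edge, pressing gently (well under 25 newtons), and lower the bangle home rather than dropping it. Do not try the other two on the stand: leave them standing in their wells, and leave everything else on the table alone.

Things in the scene. Friction and masses are not known exactly. Their poses are not given: they have to be found in the camera images.
- bangle_a: plain brass bangle on edge in a rack well: outer diameter 76 mm, inner 60 (wall 8), 60 to 130 g. The three are 10, 13 and 16 mm wide along their axis; which is which is not told. Origin: centre of the ring, 38 mm below its top; y axis = the ring's level axis, along the rack's y (pinch across it from above); rolled about y at will
- bangle_b: plain brass bangle on edge in a rack well: outer diameter 76 mm, inner 60 (wall 8), 60 to 130 g. The three are 10, 13 and 16 mm wide along their axis; which is which is not told. Origin: centre of the ring, 38 mm below its top; y axis = the ring's level axis, along the rack's y (pinch across it from above); rolled about y at will
- bangle_c: plain brass bangle on edge in a rack well: outer diameter 76 mm, inner 60 (wall 8), 60 to 130 g. The three are 10, 13 and 16 mm wide along their axis; which is which is not told. Origin: centre of the ring, 38 mm below its top; y axis = the ring's level axis, along the rack's y (pinch across it from above); rolled about y at will
- rack: fixed white tray, 110 (x) x 250 (y) mm, with three wells at y = -75, 0 and +75 mm, one bangle on edge in each, resting on two round bars, ring centre 51 mm above the table. Low cheeks, top at 35 mm, stand 11 mm either side of each well's middle. Origin: centre of its underside on the table
- stand: fixed wooden display stand: tray 130 (x) x 106 (y) mm with a rim 30 mm high; in it a pale block 110 x 70 mm, top 40 mm above the table, with one groove along x. The block is stuck anywhere up to 9 mm to either side along y; this is not in the measured pose: find it by feel or by looking. It does not give way to a light push. Origin: centre of the tray's underside, on the table
- stand_middle (a point): point over the stand's middle at the height of the block's top (40 mm). The groove runs parallel to the stand's x, up to 9 mm to either side of this point along the stand's y: 14.5 mm wide, bevelled lips about 1.5 mm wide, 83 mm long in x between end stops centred on this point
- stand_home (a point): point 52 mm above the table over the stand's middle: the height of the centre of a bangle that is fully home, its lowest point 26 mm below the block's top; it then rests on two low round bars across the groove's floor at x = -26 and +26 mm, which centre it. The true groove may be up to 9 mm to either side along the stand's y
- tumbler: bystander, not to be disturbed: steel tumbler, 68 mm across the rim, 95 mm tall; origin at the centre of its underside
- tape_roll: bystander, not to be disturbed: cardboard tape core, 84 mm across, 22 mm tall, lying flat; origin at the centre of its underside
- polish_jar: bystander, not to be disturbed: white jar, 48 mm across, 55 mm tall; origin at the centre of its underside
- match_tin: bystander, not to be disturbed: flat aluminium tin, 60 x 45 x 20 mm; origin at the centre of its underside
- flat_bangle: bystander, not to be disturbed: thin stray bangle lying flat on the table, 72 mm across, 8 mm high; not one of the three in the rack; origin at the centre of its underside
- mandrel: bystander, not to be disturbed: wooden sizing cone, 70 mm across the foot, 150 mm tall; origin at the centre of its underside
- brush: bystander, not to be disturbed: small dusting brush lying flat, 170 mm long; origin on its underside
Not all that is in view belongs to the job. Leave any black look-alike of the bangle_c alone.

How it is judged:
On the way, in this order (a step that is already met when the one before it is completed fails the run):
1. the 13 mm wide bangle is lifted clear of its well (z of bangle_c in the frame of rack above 0.085 m), for 0.1 s.
2. the 13 mm wide bangle is lowered home in the stand's groove while still held by the fingers (z of bangle_c in the frame of stand below 0.054 m and x of bangle_c in the frame of stand between -0.012 and 0.012 m and y of bangle_c in the frame of stand between -0.012 and 0.012 m and angle between the y axis of bangle_c and the y axis of stand, either way round below 0.1 rad and contact force between the fingers and bangle_c above 1 N), for 0.2 s.
At the end, for the whole second after the job is handed in: The 13 mm bangle stands released and at rest in the groove: centre under 54 mm above the table, within 12 mm of the stand's middle in x and y, axis within 0.1 rad of the stand's y. The other two stand in their wells, upright within 0.35 rad, moved under 15 mm (z of bangle_c in the frame of stand below 0.054 m and x of bangle_c in the frame of stand between -0.012 and 0.012 m and y of bangle_c in the frame of stand between -0.012 and 0.012 m and angle between the y axis of bangle_c and the y axis of stand, either way round below 0.1 rad and linear speed of bangle_c below 0.01 m/s and angular speed of bangle_c below 0.1 rad/s and z of bangle_a in the frame of rack between 0.045 and 0.058 m and distance of each of bangle_a, bangle_b from where it was at the start of the episode below 0.015 m and angle between the y axis of each of bangle_a, bangle_b and the y axis of rack, either way round below 0.35 rad and z of bangle_b in the frame of rack between 0.045 and 0.058 m); the robot touches nothing.
It fails at once if the 13 mm bangle presses on the stand with more than 25 N (contact force between bangle_c and stand above 25 N).
It fails at once if a bangle of another width touches the stand (contact force between any of bangle_a, bangle_b and stand above 0.5 N).
It fails at once if a bystander is moved more than 20 mm (distance of any of tumbler, tape_roll, polish_jar, match_tin, flat_bangle, mandrel, brush from where it was at the start of the episode above 0.02 m).
It also fails if it takes over 62 s, if anything falls off the work surface, if the arm or the gripper's body presses on something with over 40 N, if the wrist force passes 120 N, or if a joint passes its speed limit or range.

## Working session

There is one attempt and no reset: what is moved stays moved. The work goes in short steps, Python scripts to look and compute and a tool call to move; the robot and the scene stay as the last step left them, time stands still between calls to the robot, and variables do not carry over. Pictures are saved under pics/ and viewed, and the job is handed in when it is done.

Besides the shell and the picture viewer there is one more tool, called by a JSON object that holds its "name" and its "arguments". drive_tool: Moves the arm, as the interface text tells. Its arguments: {"type":"object","properties":{"moves":{"type":"array"},"jaw":{"type":"number"},"squeeze":{"type":"number"}},"required":["moves"]}

```bash
mkdir -p pics; ls; python3 - <<'E'
from rig import *
import cv2,numpy as np
s=get_state();print({k:np.round(v,4).tolist() for k,v in s.items()})
for n in ["scene","side","wrist"]:
    p=camera_params(n);print(n,p["vertical_fov"],p["cx"],p["cy"],np.round(p["world_to_cam"],4).tolist())
    cv2.imwrite(f"pics/{n}0.png",cv2.cvtColor(grab_frame(n),cv2.COLOR_RGB2BGR))
E
```

```text
pics
{'clock': 0.0, 'q': [-1.4835, 0.5285, 1.4339, 0.0, 1.1814, -0.1785], 'qvel': [-0.0003, -0.0004, 0.001, 0.0007, 0.0, 0.001], 'effort': [0.0004, -44.2349, -17.8026, -0.0003, 0.0086, -0.0], 'position': [0.1642, -0.6025, 0.3029], 'orientation': [[-0.0002, 0.2627, -0.9649], [0.0022, -0.9649, -0.2627], [-1.0, -0.0021, -0.0004]], 'contact_force': [-0.1818, -0.0189, -0.0502], 'moment': [-0.0215, 0.0155, -0.0319], 'finger_gap': 0.0855}
scene 56.324972478745636 317.277300396186 237.41414464069777 [[0.2073, 0.9781, -0.018, -0.1062], [0.6973, -0.1606, -0.6985, -0.3409], [-0.6861, 0.1323, -0.7153, 1.4617], [0.0, 0.0, 0.0, 1.0]]
side 43.04710955200704 314.75266616939666 232.9660075638504 [[0.9991, -0.0405, -0.015, -0.5283], [-0.0386, -0.6825, -0.7299, 0.0558], [0.0193, 0.7298, -0.6834, 1.7531], [0.0, 0.0, 0.0, 1.0]]
wrist 71.42703514064831 313.0968522667133 242.46944407073653 [[0.2633, -0.9647, -0.002, -0.624], [-0.9164, -0.2507, 0.3121, -0.0413], [-0.3015, -0.0803, -0.9501, 0.38], [0.0, 0.0, 0.0, 1.0]]
```

View pics/scene0.png

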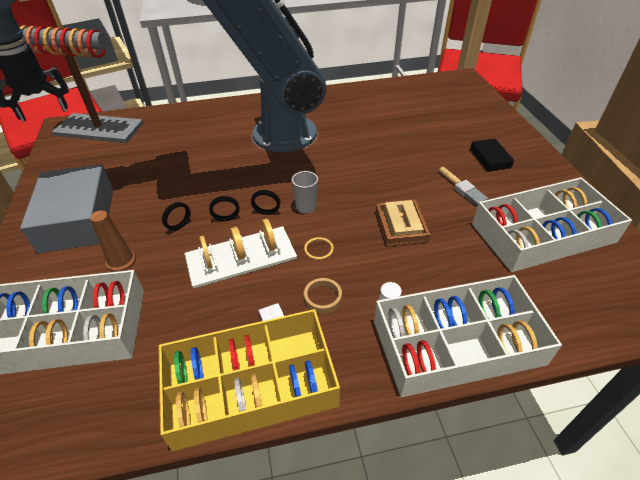

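View pics/side0.png

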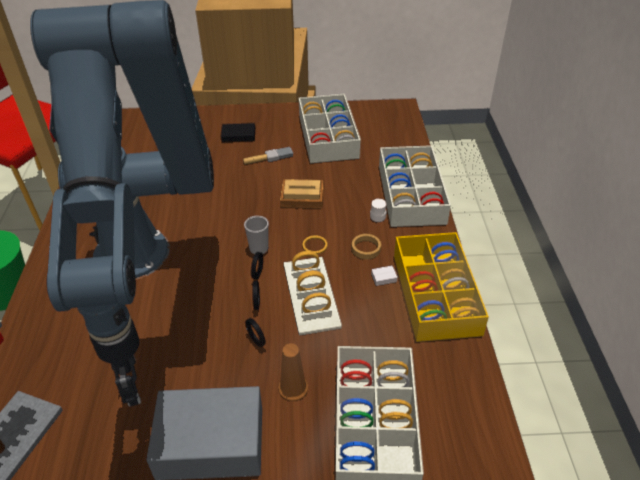

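View pics/wrist0.png

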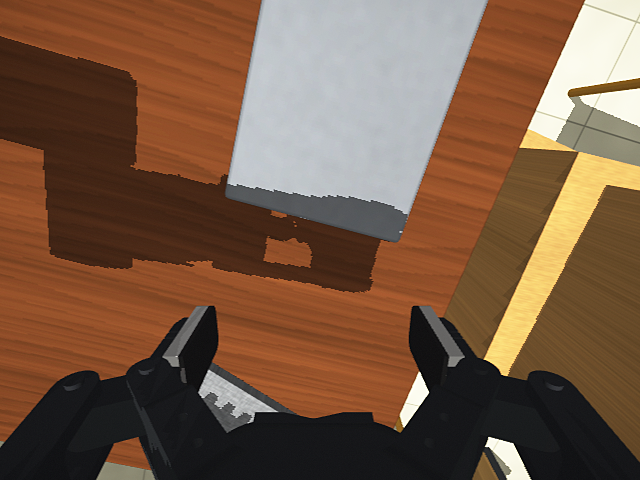

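Scene view: the white rack with three bangles at about (208,255), (238,245), (268,238). The stand is at (403,222) and the tumbler at (305,190). I'll zoom in.

```bash
python3 - <<'E'
import cv2,numpy as np
a=cv2.imread('pics/scene0.png');b=cv2.imread('pics/side0.png')
c=lambda im,x,y,w,h,s:cv2.resize(im[y:y+h,x:x+w],None,fx=s,fy=s,interpolation=cv2.INTER_CUBIC)
cv2.imwrite('pics/c1.png',c(a,175,200,130,97,6)); cv2.imwrite('pics/c2.png',c(b,270,235,90,100,6))
cv2.imwrite('pics/c3.png',np.hstack([c(a,365,190,75,60,5),c(b,270,170,65,60,5)]))
E
```

```text
(no output)
```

View pics/c1.png

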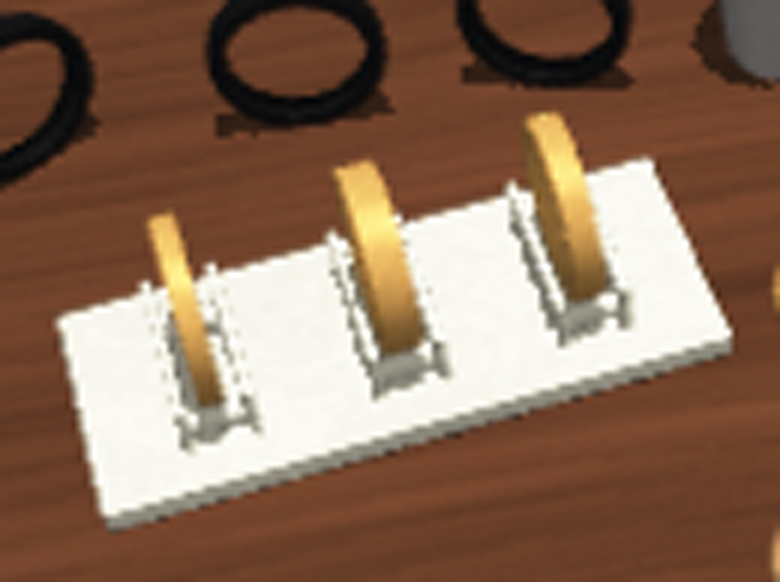

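View pics/c2.png

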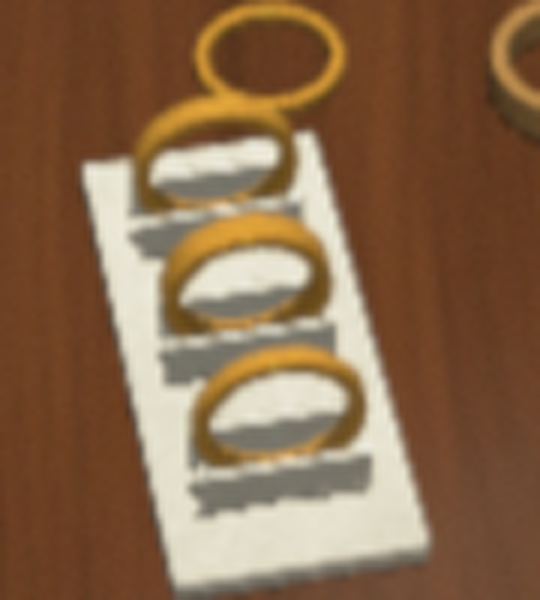

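View pics/c3.png

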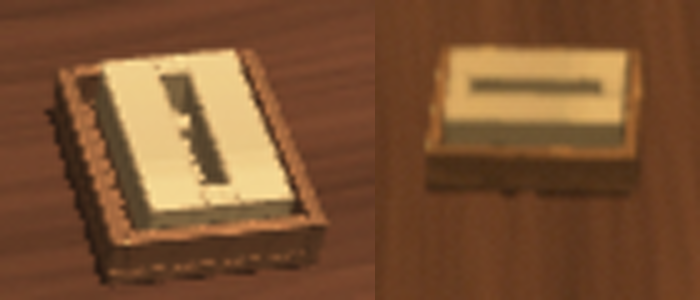

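```bash
cat > h.py <<'E'
import numpy as np,cv2
from rig import *
def cam(n,p=None):
    p=p or camera_params(n); f=240/np.tan(np.radians(p["vertical_fov"])/2); return p,f
def ray(n,uv,p=None):
    p,f=cam(n,p); W=np.array(p["world_to_cam"]);R=W[:3,:3];o=-R.T@W[:3,3]
    d=R.T@np.array([(uv[0]-p["cx"])/f,(uv[1]-p["cy"])/f,1.]);return o,d/np.linalg.norm(d)
def onz(n,uv,z,p=None):
    o,d=ray(n,uv,p);return o+d*(z-o[2])/d[2]
def tri(*ns):
    A=0;b=0;rs=[ray(*a) for a in ns]
    for o,d in rs:
        P=np.eye(3)-np.outer(d,d);A=A+P;b=b+P@o
    x=np.linalg.solve(A,b);return x,[np.linalg.norm((np.eye(3)-np.outer(d,d))@(x-o)) for o,d in rs]
def proj(n,X,p=None):
    p,f=cam(n,p);W=np.array(p["world_to_cam"]);c=W[:3,:3]@X+W[:3,3];return np.array([p["cx"]+f*c[0]/c[2],p["cy"]+f*c[1]/c[2]])
E
python3 - <<'E'
from h import *
np.set_printoptions(precision=4,suppress=True)
S=lambda x,y:(175+x/6-.4,200+y/6-.4); D=lambda x,y:(270+x/6-.4,235+y/6-.4)
# order: back-left(-x,-y) , back-right(-x,+y), front-right(+x,+y), front-left(+x,-y)
sc=[S(58,318),S(650,158),S(733,342),S(105,520)]
si=[D(175,590),D(83,163),D(312,130),D(430,548)]
for a,b in zip(sc,si): print(tri(('scene',a),('side',b)), onz('scene',a,.012),onz('side',b,.012))
print('stand')
S=lambda x,y:(365+x/5-.4,190+y/5-.4); D=lambda x,y:(270+(x-375)/5-.4,170+y/5-.4)
# rim corners z=.03: back-left, back-right, front-right, front-left
for a,z in [((60,70),.03),((328,228),.03),((112,245),.03),((102,62),.04),((238,50),.04),((297,202),.04),((150,215),.04)]: print('sc',a,z,onz('scene',S(*a),z))
for a,z in [((443,48),.03),((430,155),.03),((640,157),.03),((447,122),.04),((626,122),.04),((628,50),.04),((448,50),.04)]: print('si',a,z,onz('side',D(*a),z))
for a in [(160,75),(188,73),(200,185),(228,183)]: print('groove',onz('scene',S(*a),.04))
for a in [(470,85),(602,85)]: print('gr side',onz('side',D(*a),.04))
E
```

```text
(array([ 0.4761, -0.3214,  0.0089]), [np.float64(0.0003251862558917842), np.float64(0.0003251862558915443)]) [ 0.4795 -0.3209  0.012 ] [ 0.476  -0.3235  0.012 ]
(array([ 0.439 , -0.0733,  0.0102]), [np.float64(0.001026340747906785), np.float64(0.001026340747906739)]) [ 0.442  -0.0741  0.012 ] [ 0.4385 -0.0738  0.012 ]
(array([ 0.5472, -0.0565,  0.008 ]), [np.float64(0.001986976749437375), np.float64(0.00198697674943741)]) [ 0.5529 -0.0582  0.012 ] [ 0.5459 -0.0582  0.012 ]
(array([ 0.5841, -0.3044,  0.0077]), [np.float64(0.0007465431917866199), np.float64(0.0007465431917866097)]) [ 0.5886 -0.304   0.012 ] [ 0.5834 -0.3071  0.012 ]
stand
sc (60, 70) 0.03 [0.4331 0.1751 0.03  ]
sc (328, 228) 0.03 [0.5727 0.2666 0.03  ]
sc (112, 245) 0.03 [0.5603 0.1617 0.03  ]
sc (102, 62) 0.04 [0.4428 0.1939 0.04  ]
sc (238, 50) 0.04 [0.4497 0.265  0.04  ]
sc (297, 202) 0.04 [0.5617 0.2534 0.04  ]
sc (150, 215) 0.04 [0.5542 0.1818 0.04  ]
si (443, 48) 0.03 [0.4397 0.2762 0.03  ]
si (430, 155) 0.03 [0.4314 0.1706 0.03  ]
si (640, 157) 0.03 [0.5598 0.1612 0.03  ]
si (447, 122) 0.04 [0.4424 0.1896 0.04  ]
si (626, 122) 0.04 [0.5524 0.1831 0.04  ]
si (628, 50) 0.04 [0.557  0.2544 0.04  ]
si (448, 50) 0.04 [0.4433 0.2612 0.04  ]
groove [0.4591 0.2195 0.04  ]
groove [0.4609 0.2339 0.04  ]
groove [0.5401 0.212  0.04  ]
groove [0.5418 0.2257 0.04  ]
gr side [0.4569 0.225  0.04  ]
gr side [0.5391 0.2202 0.04  ]
```

```bash
cat >> h.py <<'E'
def plan(target,yaxis_ang_deg=None):
    """shift in tool axes to a world TCP target; turn so tool y points at the given world angle"""
    s=get_state();R=np.array(s["orientation"]);d=R.T@(np.array(target)-s["position"])
    t=0
    if yaxis_ang_deg is not None:
        a=np.degrees(np.arctan2(R[1,1],R[0,1])); t=-((yaxis_ang_deg-a+180)%360-180)
    print("t",round(s["clock"],2),"shift",np.round(d,4),"turn",round(t,2),"dist",round(np.linalg.norm(d),4))
E
python3 -c "
from h import *
plan([.5003,-.1148,.29],-81.35)"
```

```text
t 0.15 shift [ 0.0139 -0.3824 -0.4525] turn 6.58 dist 0.5926
```

{"name": "drive_tool", "arguments": {"moves": [0,-0.0258,-0.0305,0,0,-0.0516,-0.061,0,0,-0.0774,-0.0915,0,0,-0.1032,-0.122,0,0,-0.129,-0.1525,0], "jaw": 0, "squeeze": 20}}

```text
clock: 0.57
position: [0.278, -0.4367, 0.3036]
orientation: [[-0.0, 0.262, -0.965], [0.001, -0.965, -0.262], [-1.0, -0.001, -0.0]]
contact_force: [0.3, -0.1, 0.2]
finger_gap: 0.0425
```

{"name": "drive_tool", "arguments": {"moves": [0,-0.0258,-0.0305,1,0,-0.0516,-0.061,3,0,-0.0774,-0.0915,5,0,-0.1032,-0.122,6.6,0,-0.129,-0.1525,6.6]}}

```text
clock: 0.98
position: [0.3913, -0.2721, 0.3039]
orientation: [[-0.0, 0.149, -0.989], [0.0, -0.989, -0.149], [-1.0, -0.0, 0.0]]
contact_force: [0.1, -0.5, 0.6]
finger_gap: 0.0428
```

```bash
python3 -c "
from h import *
plan([.5003,-.1148,.29],-81.35)"
```

```text
t 0.98 shift [ 0.0139 -0.1394 -0.1311] turn -0.1 dist 0.1919
```

{"name": "drive_tool", "arguments": {"moves": [0,-0.03,-0.028,0,0,-0.06,-0.056,0,0,-0.09,-0.084,0,0.01,-0.12,-0.112,0,0.014,-0.139,-0.131,0]}}

```text
clock: 1.4
position: [0.5003, -0.1136, 0.2894]
orientation: [[-0.0, 0.152, -0.988], [0.001, -0.988, -0.152], [-1.0, -0.001, 0.0]]
contact_force: [-0.2, -0.6, -0.2]
finger_gap: 0.0427
```

```bash
python3 - <<'E'
from h import *
import pickle
p=camera_params('wrist');im=grab_frame('wrist');pickle.dump(p,open('w1.pkl','wb'))
cv2.imwrite('pics/w1.png',cv2.cvtColor(im,cv2.COLOR_RGB2BGR))
plan([.5003,-.1148,.29],-81.35)
E
```

```text
t 1.45 shift [-0.0012  0.0034  0.0023] turn 0.2 dist 0.0042
```

View pics/w1.png

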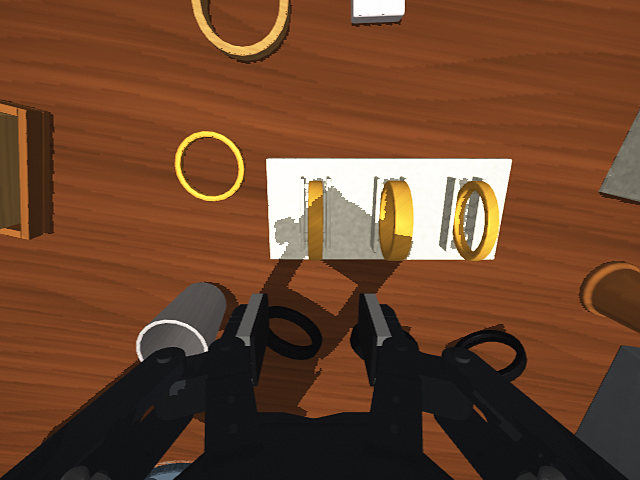

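Wrist view: the rack's corners are at (266,159), (511,159), (495,259) and (272,259). The bangles are at x of about 316, 398 and 476, the nearest one seen edge-on.

```bash
python3 - <<'E'
from h import *
import pickle
np.set_printoptions(precision=4,suppress=True)
p=pickle.load(open('w1.pkl','rb'));im=cv2.imread('pics/w1.png')
c=[onz('wrist',u,.0085,p) for u in [(272,259.5),(266,158.5),(511.5,158.5),(495.5,259.5)]]
for x in c: print(x)
print('centre',sum(c)/4, np.linalg.norm(c[1]-c[0]),np.linalg.norm(c[2]-c[1]))
d=c[1]-c[2]+c[0]-c[3];print('y-axis ang',np.degrees(np.arctan2(d[1],d[0])))
hsv=cv2.cvtColor(im,cv2.COLOR_BGR2HSV);m=cv2.inRange(hsv,(12,110,50),(32,255,255))
for r in range(180,262,6):
    row=np.where(m[r,300:335])[0]+300
    if len(row):print(r,row.min(),row.max(),onz('wrist',(row.mean(),r),.085,p), (row.max()-row.min()+1)/cam('wrist',p)[1])
cv2.imwrite('pics/w1c.png',cv2.resize(im[150:270,255:515],None,fx=3,fy=3))
E
```

```text
[ 0.438  -0.0764  0.0085]
[ 0.5469 -0.0577  0.0085]
[ 0.5851 -0.3052  0.0085]
[ 0.4765 -0.3245  0.0085]
centre [ 0.5116 -0.1909  0.0085] 0.11043023966328462 0.25050094775493953
y-axis ang 98.79191718766513
186 309 322 [ 0.5383 -0.1097  0.085 ] 0.04193762428775691
192 308 322 [ 0.5334 -0.1101  0.085 ] 0.04493316887973955
198 308 322 [ 0.5284 -0.1108  0.085 ] 0.04493316887973955
204 308 322 [ 0.5235 -0.1116  0.085 ] 0.04493316887973955
210 308 322 [ 0.5184 -0.1124  0.085 ] 0.04493316887973955
216 308 322 [ 0.5133 -0.1132  0.085 ] 0.04493316887973955
222 308 322 [ 0.5082 -0.114   0.085 ] 0.04493316887973955
228 308 322 [ 0.503  -0.1148  0.085 ] 0.04493316887973955
234 308 322 [ 0.4977 -0.1156  0.085 ] 0.04493316887973955
240 308 322 [ 0.4924 -0.1165  0.085 ] 0.04493316887973955
246 308 322 [ 0.487  -0.1173  0.085 ] 0.04493316887973955
252 308 321 [ 0.4814 -0.1177  0.085 ] 0.04193762428775691
258 309 321 [ 0.476 -0.119  0.085] 0.03894207969577427
```

View pics/w1c.png

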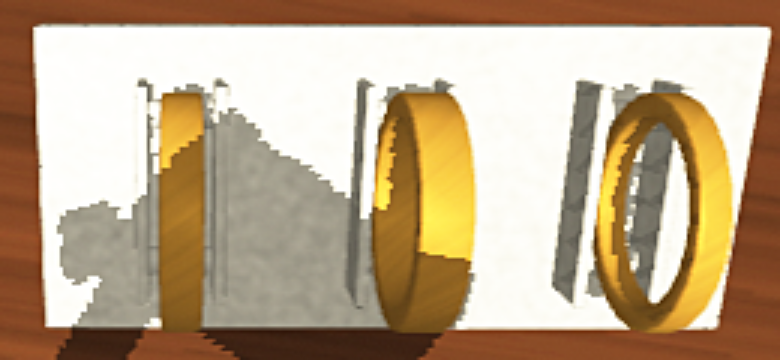

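{"name": "drive_tool", "arguments": {"moves": [0.03,0.002,0,0,0.065,0.0025,0,0,0.1,0.0025,0,0,0.13,0.0025,0,0,0.14,0.0025,0,0]}}

```text
clock: 1.87
position: [0.4976, -0.1186, 0.1462]
orientation: [[-0.007, 0.15, -0.989], [0.003, -0.989, -0.15], [-1.0, -0.004, 0.006]]
contact_force: [-1.0, 0.8, -0.0]
finger_gap: 0.0426
```

```bash
python3 - <<'E'
from h import *
plan([.5002,-.116,.136],-81.25)
s=get_state();print(s['contact_force'])
cv2.imwrite('pics/w2.png',cv2.cvtColor(grab_frame('wrist'),cv2.COLOR_RGB2BGR))
E
```

```text
t 1.87 shift [ 0.0102 -0.0021 -0.003 ] turn -0.13 dist 0.0109
[-0.99074807  0.80344793 -0.00997175]
```

View pics/w2.png

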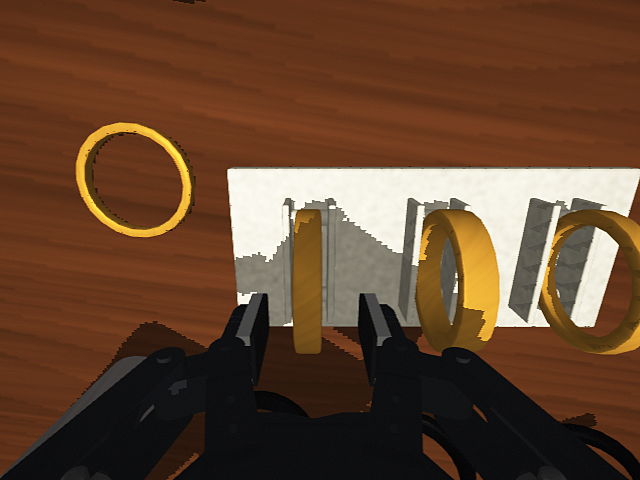

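{"name": "drive_tool", "arguments": {"moves": [0.005,-0.002,0,0,0.01,-0.002,0,0,0.01,-0.002,0,0,0.01,-0.002,0,0,0.01,-0.002,0,0]}}

```text
clock: 2.33
position: [0.5001, -0.1177, 0.1411]
orientation: [[0.002, 0.15, -0.989], [-0.001, -0.989, -0.15], [-1.0, 0.001, -0.002]]
contact_force: [0.6, -0.8, -1.2]
finger_gap: 0.0425
```

```bash
python3 - <<'E'
from h import *
plan([.5002,-.116,.136],-81.25)
E
```

```text
t 2.33 shift [ 0.0051 -0.0016 -0.0003] turn -0.12 dist 0.0054
```

{"name": "drive_tool", "arguments": {"moves": [0,0,0,0,0,0,0,0,0,0,0,0,0,0,0,0,0,0,0,0], "jaw": 1, "squeeze": 20}}

```text
clock: 2.75
position: [0.4997, -0.1175, 0.1404]
orientation: [[0.001, 0.15, -0.989], [-0.0, -0.989, -0.15], [-1.0, 0.0, -0.001]]
contact_force: [-1.0, 0.9, 4.4]
finger_gap: 0.0127
```

{"name": "drive_tool", "arguments": {"moves": [0,0,0,0,0,0,0,0,0,0,0,0,0,0,0,0,0,0,0,0]}}

```text
clock: 3.17
position: [0.4997, -0.1175, 0.1404]
orientation: [[0.001, 0.15, -0.989], [-0.0, -0.989, -0.15], [-1.0, 0.0, -0.001]]
contact_force: [-0.2, 0.3, 6.0]
finger_gap: 0.0125
```

{"name": "drive_tool", "arguments": {"moves": [0,0,0,0,-0.01,0,0,0,-0.03,0,0,0,-0.055,0,0,0,-0.08,0,0,0], "squeeze": 40}}

```text
clock: 3.58
position: [0.4987, -0.1171, 0.2204]
orientation: [[-0.002, 0.15, -0.989], [0.001, -0.989, -0.15], [-1.0, -0.001, 0.002]]
contact_force: [0.7, -0.3, -1.1]
finger_gap: 0.0122
```

{"name": "drive_tool", "arguments": {"moves": [-0.025,0,0,0,-0.05,0,0,0,-0.06,0,0,0,-0.06,0,0,0,-0.06,0,0,0]}}

```text
clock: 4.0
position: [0.4991, -0.1172, 0.2797]
orientation: [[-0.0, 0.15, -0.989], [-0.0, -0.989, -0.15], [-1.0, -0.0, 0.0]]
contact_force: [0.2, -1.3, -0.7]
finger_gap: 0.012
```

```bash
python3 - <<'E'
from h import *
np.set_printoptions(precision=4,suppress=True)
plan([.5005,.223,.28],-95)
s=get_state();print(s['contact_force'],s['finger_gap'])
cv2.imwrite('pics/w3.png',cv2.cvtColor(grab_frame('wrist'),cv2.COLOR_RGB2BGR))
cv2.imwrite('pics/side3.png',cv2.cvtColor(grab_frame('side'),cv2.COLOR_RGB2BGR))
E
```

```text
t 4.0 shift [-0.0003 -0.3362 -0.0524] turn 13.63 dist 0.3402
[ 0.1924 -1.2992 -0.6762] 0.01195816885870892
```

View pics/w3.png

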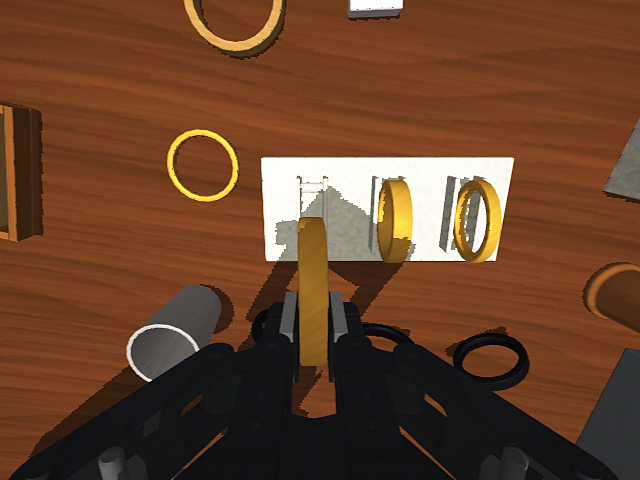

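View pics/side3.png

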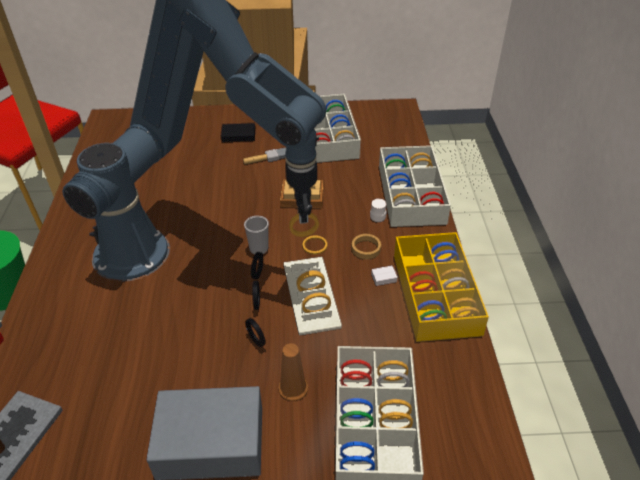

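The bangle is held, with a gap of 12.0–12.5 mm depending on squeeze. The picture gives 12.6 mm, so this is the 13. Next I'll go to a viewing point just short of the stand.

```bash
python3 -c "
from h import *
plan([.43,.223,.28],-95)"
```

```text
t 4.1 shift [-0.0009 -0.3464  0.0167] turn 13.63 dist 0.3468
```

{"name": "drive_tool", "arguments": {"moves": [0,-0.025,0.001,2,0,-0.06,0.003,5,0,-0.1,0.005,8,0,-0.14,0.007,11,0,-0.18,0.009,13.6]}}

```text
clock: 4.52
position: [0.4621, 0.0606, 0.2781]
orientation: [[-0.004, -0.091, -0.996], [0.001, -0.996, 0.091], [-1.0, -0.0, 0.004]]
contact_force: [1.2, -0.3, -1.4]
finger_gap: 0.0122
```

```bash
python3 -c "
from h import *
plan([.43,.223,.28],-95)"
```

```text
t 4.52 shift [-0.0017 -0.1588  0.0467] turn -0.2 dist 0.1656
```

{"name": "drive_tool", "arguments": {"moves": [0,-0.035,0.01,0,0,-0.07,0.02,0,0,-0.105,0.03,0,0,-0.14,0.04,0,0,-0.156,0.046,0]}}

```text
clock: 4.93
position: [0.4294, 0.2217, 0.2782]
orientation: [[-0.004, -0.084, -0.996], [0.0, -0.996, 0.084], [-1.0, -0.0, 0.004]]
contact_force: [0.4, -0.2, -1.5]
finger_gap: 0.0121
```

{"name": "drive_tool", "arguments": {"moves": [0,0,0,0,0,0,0,0,0,0,0,0,0,0,0,0,0,0,0,0]}}

```text
clock: 5.35
position: [0.4316, 0.2175, 0.2795]
orientation: [[-0.001, -0.089, -0.996], [-0.0, -0.996, 0.089], [-1.0, 0.0, 0.001]]
contact_force: [0.2, 0.6, 0.2]
finger_gap: 0.0123
```

```bash
python3 - <<'E'
from h import *
import pickle
p=camera_params('wrist');im=grab_frame('wrist');pickle.dump(p,open('w4.pkl','wb'))
cv2.imwrite('pics/w4.png',cv2.cvtColor(im,cv2.COLOR_RGB2BGR))
plan([.5005,.223,.28],-95)
E
```

```text
t 5.4 shift [-0.0003 -0.0115 -0.0681] turn -0.09 dist 0.0691
```

View pics/w4.png

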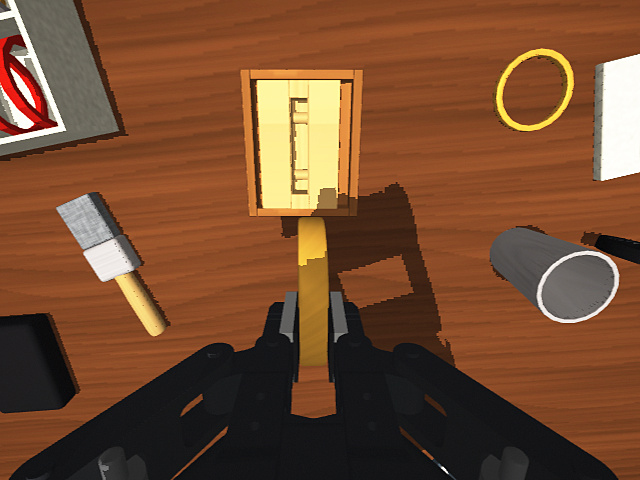

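Here the stand is in clear view, centred about (303,142), with the groove about columns 291–309 and rows 97–193.

```bash
python3 -c "
import cv2
im=cv2.imread('pics/w4.png');cv2.imwrite('pics/w4c.png',cv2.resize(im[62:222,235:370],None,fx=3.7,fy=3.7,interpolation=cv2.INTER_CUBIC))"
```

```text
(no output)
```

View pics/w4c.png

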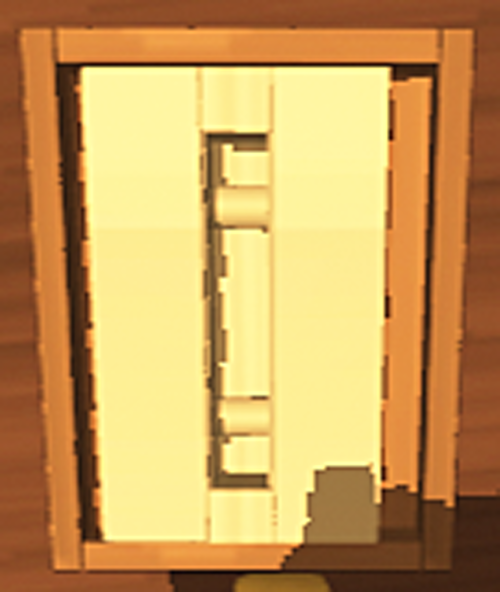

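```bash
python3 - <<'E'
from h import *
import pickle
np.set_printoptions(precision=4,suppress=True)
p=pickle.load(open('w4.pkl','rb'))
C=lambda a:(235+a[0]/3.7-.37,62+a[1]/3.7-.37)
def q(name,pts,z):
    c=[onz('wrist',C(a),z,p) for a in pts]; m=sum(c)/4  # tl,tr,br,bl ; up=+x,left=+y
    dx=c[0]-c[3]+c[1]-c[2];dy=c[0]-c[1]+c[3]-c[2]
    print(name,m[:2],'xang',np.degrees(np.arctan2(dx[1],dx[0])),'yang',np.degrees(np.arctan2(dy[1],dy[0])),'size',np.linalg.norm(dx)/2,np.linalg.norm(dy)/2)
    return m
r=q('rim',[(20,28),(474,28),(452,570),(53,570)],.03)
b=q('block',[(81,66),(391,66),(378,543),(104,543)],.04)
g=q('groove',[(203,132),(273,132),(270,488),(212,488)],.04)
print([onz('wrist',C(a),.04,p)[:2] for a in [(203,132),(273,132),(270,488),(212,488)]])
E
```

```text
rim [0.4989 0.2212] xang -5.033571766569668 yang 84.94806338187684 size 0.12916587117480044 0.1056144071925941
block [0.4992 0.2236] xang -5.177806156836072 yang 84.94805886505908 size 0.11030124849673952 0.07011466242864736
groove [0.4993 0.2234] xang -5.286669927252829 yang 84.94820849092318 size 0.0824196144970035 0.015357756671957191
[array([0.541 , 0.2276]), array([0.5396, 0.2115]), array([0.4576, 0.2199]), array([0.4589, 0.2344])]
```

```bash
python3 -c "
from h import *
plan([.499,.2235,.2],-95.05)"
```

```text
t 5.4 shift [ 0.0797 -0.0119 -0.0666] turn -0.04 dist 0.1045
```

{"name": "drive_tool", "arguments": {"moves": [0,-0.002,-0.015,0,0,-0.006,-0.035,0,0,-0.01,-0.055,0,0,-0.012,-0.065,0,0,-0.012,-0.067,0]}}

```text
clock: 5.82
position: [0.5014, 0.2242, 0.28]
orientation: [[0.002, -0.088, -0.996], [0.0, -0.996, 0.088], [-1.0, -0.001, -0.002]]
contact_force: [-1.2, 0.3, -0.6]
finger_gap: 0.0121
```

{"name": "drive_tool", "arguments": {"moves": [0.01,0,0,0,0.03,0,0,0,0.055,0,0,0,0.075,0,0,0,0.08,0,0,0]}}

```text
clock: 6.23
position: [0.4953, 0.224, 0.1964]
orientation: [[-0.009, -0.087, -0.996], [-0.002, -0.996, 0.087], [-1.0, 0.003, 0.009]]
contact_force: [-0.0, -0.6, -1.7]
finger_gap: 0.012
```

{"name": "drive_tool", "arguments": {"moves": [0.01,0,0,0,0.015,0,0,0,0.015,0,0,0,0.015,0,0,0,0.015,0,0,0]}}

```text
clock: 6.65
position: [0.4995, 0.2249, 0.1858]
orientation: [[0.002, -0.087, -0.996], [0.0, -0.996, 0.087], [-1.0, -0.001, -0.002]]
contact_force: [-0.1, -0.1, -1.0]
finger_gap: 0.012
```

```bash
python3 - <<'E'
from h import *
np.set_printoptions(precision=4,suppress=True)
plan([.499,.2235,.175],-95.05)
s=get_state();print(s['position'],s['orientation'],s['contact_force'])
a=grab_frame('scene');b=grab_frame('wrist')
c=cv2.resize(a[130:250,340:460],None,fx=4,fy=4,interpolation=cv2.INTER_CUBIC)
d=cv2.resize(b[60:380,200:430],(345,480))
cv2.imwrite('pics/v5.png',cv2.cvtColor(np.hstack([c,d]),cv2.COLOR_RGB2BGR))
E
```

```text
t 6.65 shift [0.0108 0.0015 0.0004] turn 0.08 dist 0.0109
[0.4995 0.2249 0.1858] [[ 0.0018 -0.0866 -0.9962]
 [ 0.0004 -0.9962  0.0866]
 [-1.     -0.0006 -0.0017]] [-0.1389 -0.1001 -0.9962]
```

View pics/v5.png

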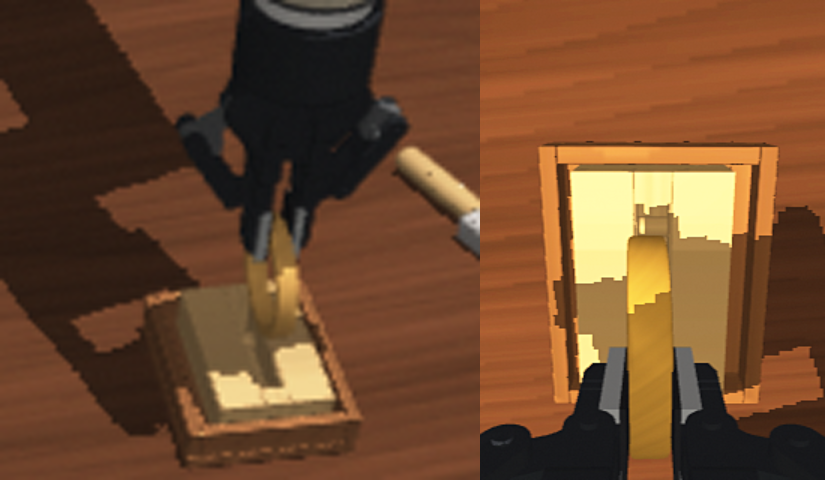

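{"name": "drive_tool", "arguments": {"moves": [0.003,0,0,0,0.006,0,0,0,0.01,0,0,0,0.01,0,0,0,0.01,0,0,0]}}

```text
clock: 7.17
position: [0.4988, 0.2247, 0.1744]
orientation: [[-0.001, -0.087, -0.996], [-0.0, -0.996, 0.087], [-1.0, 0.0, 0.001]]
contact_force: [0.2, -0.0, -1.5]
finger_gap: 0.0124
```

```bash
python3 - <<'E'
from h import *
plan([.499,.2235,.175],-95.05);s=get_state();print(s['position'],s['contact_force'],s['qvel'])
E
```

```text
t 7.17 shift [-0.0006  0.0012 -0.0003] turn 0.08 dist 0.0014
[0.49877708 0.22472421 0.17444962] [ 0.24564794 -0.02880576 -1.49827076] [ 0.00073775 -0.00574409 -0.00409518 -0.00143199  0.0021443   0.00030082]
```

{"name": "drive_tool", "arguments": {"moves": [0.001,0.001,0,0,0.002,0.0012,0,0,0.003,0.0012,0,0,0.004,0.0012,0,0,0.005,0.0012,0,0]}}

```text
clock: 7.58
position: [0.499, 0.2236, 0.1698]
orientation: [[0.0, -0.087, -0.996], [0.0, -0.996, 0.087], [-1.0, -0.0, -0.0]]
contact_force: [0.1, 0.0, 0.6]
finger_gap: 0.0116
```

{"name": "drive_tool", "arguments": {"moves": [0.0005,0,0,0,0.001,0,0,0,0.0015,0,0,0,0.002,0,0,0,0.0025,0,0,0]}}

```text
clock: 8.0
position: [0.499, 0.2236, 0.1674]
orientation: [[0.0, -0.087, -0.996], [-0.0, -0.996, 0.087], [-1.0, -0.0, -0.0]]
contact_force: [0.3, 0.7, -1.1]
finger_gap: 0.0117
```

{"name": "drive_tool", "arguments": {"moves": [0.0005,0,0,0,0.001,0,0,0,0.0015,0,0,0,0.002,0,0,0,0.002,0,0,0]}}

```text
clock: 8.42
position: [0.499, 0.2235, 0.1656]
orientation: [[0.0, -0.086, -0.996], [-0.0, -0.996, 0.086], [-1.0, 0.0, -0.0]]
contact_force: [-1.1, -1.2, 0.8]
finger_gap: 0.012
```

No contact so far. Visually this bangle is clearly wider than the leftmost one, so it isn't the 10, and the gap rules out 16. I'll keep lowering gently.

{"name": "drive_tool", "arguments": {"moves": [0.0005,0,0,0,0.001,0,0,0,0.0015,0,0,0,0.002,0,0,0,0.002,0,0,0]}}

```text
clock: 8.83
position: [0.4989, 0.2234, 0.1633]
orientation: [[0.0, -0.087, -0.996], [-0.0, -0.996, 0.087], [-1.0, 0.0, -0.0]]
contact_force: [-0.0, -1.8, -0.7]
finger_gap: 0.012
```

{"name": "drive_tool", "arguments": {"moves": [0.0005,0,0,0,0.001,0,0,0,0.0015,0,0,0,0.002,0,0,0,0.002,0,0,0]}}

```text
clock: 9.25
position: [0.4987, 0.2235, 0.1611]
orientation: [[-0.001, -0.087, -0.996], [-0.0, -0.996, 0.087], [-1.0, 0.0, 0.001]]
contact_force: [-0.0, -1.2, -1.3]
finger_gap: 0.0119
```

{"name": "drive_tool", "arguments": {"moves": [0.0005,0,0,0,0.001,0,0,0,0.0015,0,0,0,0.002,0,0,0,0.002,0,0,0]}}

```text
clock: 9.67
position: [0.4988, 0.2236, 0.1593]
orientation: [[-0.0, -0.087, -0.996], [-0.0, -0.996, 0.087], [-1.0, 0.0, 0.0]]
contact_force: [0.1, -3.0, -0.7]
finger_gap: 0.0118
```

{"name": "drive_tool", "arguments": {"moves": [0.001,0.0004,0,0,0.002,0.0005,0,0,0.003,0.0005,0,0,0.004,0.0005,0,0,0.004,0.0005,0,0]}}

```text
clock: 10.08
position: [0.4989, 0.2232, 0.1552]
orientation: [[-0.0, -0.087, -0.996], [0.0, -0.996, 0.087], [-1.0, -0.0, 0.0]]
contact_force: [-0.5, -1.6, -1.1]
finger_gap: 0.0119
```

{"name": "drive_tool", "arguments": {"moves": [0.001,0,0,0,0.002,0,0,0,0.003,0,0,0,0.004,0,0,0,0.004,0,0,0]}}

```text
clock: 10.5
position: [0.4988, 0.2231, 0.1512]
orientation: [[-0.0, -0.087, -0.996], [0.0, -0.996, 0.087], [-1.0, -0.0, 0.0]]
contact_force: [0.2, -0.4, -2.0]
finger_gap: 0.0119
```

{"name": "drive_tool", "arguments": {"moves": [0.001,0,0,0,0.002,0,0,0,0.003,0,0,0,0.004,0,0,0,0.004,0,0,0]}}

```text
clock: 10.92
position: [0.4988, 0.2231, 0.1472]
orientation: [[-0.0, -0.087, -0.996], [-0.0, -0.996, 0.087], [-1.0, 0.0, 0.0]]
contact_force: [-1.2, -1.5, -1.6]
finger_gap: 0.0119
```

{"name": "drive_tool", "arguments": {"moves": [0.001,0,0,0,0.002,0,0,0,0.003,0,0,0,0.0035,0,0,0,0.0035,0,0,0]}}

```text
clock: 11.33
position: [0.4989, 0.2231, 0.1437]
orientation: [[-0.0, -0.087, -0.996], [0.0, -0.996, 0.087], [-1.0, 0.0, 0.0]]
contact_force: [-0.9, -2.0, -0.3]
finger_gap: 0.0118
```

{"name": "drive_tool", "arguments": {"moves": [0.0005,0,0,0,0.001,0,0,0,0.0015,0,0,0,0.0015,0,0,0,0.0015,0,0,0]}}

```text
clock: 11.75
position: [0.4989, 0.2231, 0.1423]
orientation: [[-0.0, -0.087, -0.996], [0.0, -0.996, 0.087], [-1.0, 0.0, 0.0]]
contact_force: [-0.1, -2.2, -1.4]
finger_gap: 0.0119
```

{"name": "drive_tool", "arguments": {"moves": [0.0003,0,0,0,0.0005,0,0,0,0.0007,0,0,0,0.0007,0,0,0,0.0007,0,0,0]}}

```text
clock: 12.17
position: [0.4989, 0.2231, 0.1418]
orientation: [[0.0, -0.087, -0.996], [0.0, -0.996, 0.087], [-1.0, -0.0, -0.0]]
contact_force: [0.6, -0.7, -0.4]
finger_gap: 0.0117
```

{"name": "drive_tool", "arguments": {"moves": [0.0003,0,0,0,0.0005,0,0,0,0.0007,0,0,0,0.0007,0,0,0,0.0007,0,0,0]}}

```text
clock: 12.58
position: [0.4988, 0.2232, 0.1415]
orientation: [[0.0, -0.087, -0.996], [0.0, -0.996, 0.087], [-1.0, -0.0, -0.0]]
contact_force: [-1.4, -0.9, 5.0]
finger_gap: 0.012
```

{"name": "drive_tool", "arguments": {"moves": [0.0003,0,0,0,0.0005,0,0,0,0.0007,0,0,0,0.0007,0,0,0,0.0007,0,0,0]}}

```text
clock: 13.0
position: [0.4986, 0.2232, 0.1413]
orientation: [[0.0, -0.087, -0.996], [0.0, -0.996, 0.087], [-1.0, -0.0, -0.0]]
contact_force: [-3.0, -1.5, 9.0]
finger_gap: 0.0121
```

Contact at TCP z 0.1413, just where home was predicted (0.1414), at 9 N. I'll hold and look before releasing.

{"name": "drive_tool", "arguments": {"moves": [0,0,0,0,0,0,0,0,0,0,0,0,0,0,0,0,0,0,0,0], "squeeze": 30}}

```text
clock: 13.42
position: [0.4987, 0.2232, 0.1413]
orientation: [[0.0, -0.087, -0.996], [0.0, -0.996, 0.087], [-1.0, -0.0, -0.0]]
contact_force: [-3.1, -1.6, 10.3]
finger_gap: 0.0121
```

```bash
python3 - <<'E'
from h import *
s=get_state();print(s['clock'],s['contact_force'],s['finger_gap'])
a=grab_frame('scene');b=grab_frame('side')
c=cv2.resize(a[150:250,350:450],(480,480),interpolation=cv2.INTER_CUBIC)
d=cv2.resize(b[120:220,250:340],(300,333))
d=cv2.copyMakeBorder(d,0,147,0,0,cv2.BORDER_CONSTANT)
cv2.imwrite('pics/v6.png',cv2.cvtColor(np.hstack([c,d]),cv2.COLOR_RGB2BGR))
E
```

```text
13.4167 [-3.05357594 -1.62540521 10.31463455] 0.012058209158109097
```

View pics/v6.png

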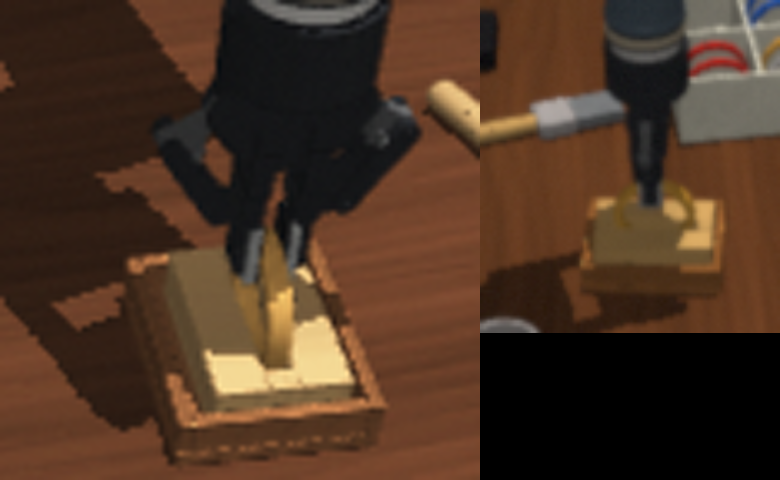

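{"name": "drive_tool", "arguments": {"moves": [0,0,0.0003,0,0,0,0.0006,0,0,0,0.0008,0,0,0,0.0008,0,0,0,0.0008,0]}}

```text
clock: 13.93
position: [0.4984, 0.2233, 0.1413]
orientation: [[0.001, -0.087, -0.996], [0.0, -0.996, 0.087], [-1.0, -0.0, -0.001]]
contact_force: [-2.7, -2.1, 7.4]
finger_gap: 0.0122
```

Seated. Now I'll open the jaws, keeping them half-open because the rim allows it, and rise.

{"name": "drive_tool", "arguments": {"moves": [0,0,0,0,0,0,0,0,0,0,0,0,0,0,0,0,0,0,0,0], "jaw": 0.2, "squeeze": 20}}

```text
clock: 14.35
position: [0.4981, 0.2232, 0.14]
orientation: [[-0.0, -0.087, -0.996], [0.0, -0.996, 0.087], [-1.0, -0.0, 0.0]]
contact_force: [-0.2, 0.1, 0.8]
finger_gap: 0.034
```

{"name": "drive_tool", "arguments": {"moves": [-0.003,0,0,0,-0.01,0,0,0,-0.025,0,0,0,-0.045,0,0,0,-0.07,0,0,0]}}

```text
clock: 14.77
position: [0.4973, 0.223, 0.2104]
orientation: [[-0.003, -0.087, -0.996], [-0.001, -0.996, 0.087], [-1.0, 0.001, 0.003]]
contact_force: [0.3, 1.2, 0.3]
finger_gap: 0.0339
```

{"name": "drive_tool", "arguments": {"moves": [-0.025,0,0.01,0,-0.05,0,0.03,0,-0.06,0,0.05,0,-0.06,0,0.06,0,-0.06,0,0.06,0]}}

```text
clock: 15.18
position: [0.4359, 0.2284, 0.2709]
orientation: [[-0.001, -0.085, -0.996], [-0.0, -0.996, 0.085], [-1.0, 0.0, 0.001]]
contact_force: [-0.4, 0.6, -0.7]
finger_gap: 0.034
```

```bash
python3 - <<'E'
from h import *
s=get_state();print(s['clock'],s['position'],s['contact_force'],s['finger_gap'])
for n in ['scene','side','wrist']:
    cv2.imwrite(f'pics/{n}7.png',cv2.cvtColor(grab_frame(n),cv2.COLOR_RGB2BGR))
import pickle;pickle.dump(camera_params('wrist'),open('w7.pkl','wb'))
a=cv2.imread('pics/scene7.png');b=cv2.imread('pics/side7.png')
cv2.imwrite('pics/v7.png',np.hstack([cv2.resize(a[160:260,350:450],(400,400)),cv2.resize(b[150:230,260:340],(400,400))]))
E
```

```text
15.1833 [0.43586645 0.22842878 0.27092763] [-0.42462368  0.60397159 -0.66377937] 0.03403446540914934
```

View pics/v7.png

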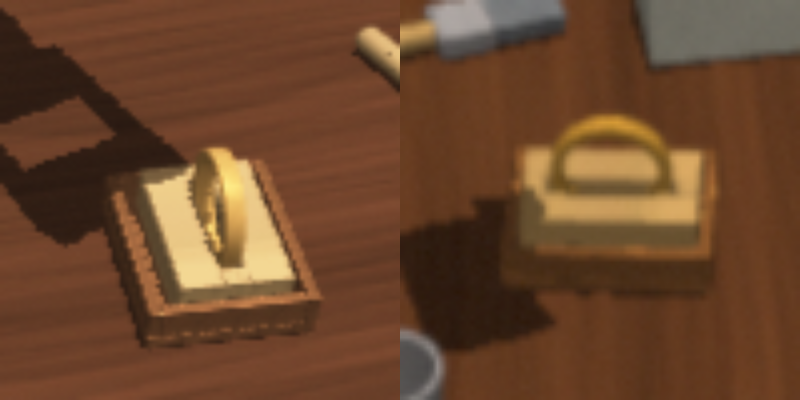

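View pics/wrist7.png

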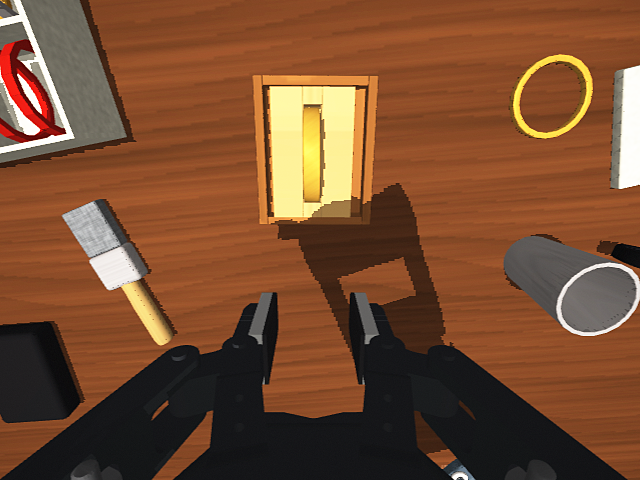

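View pics/scene7.png

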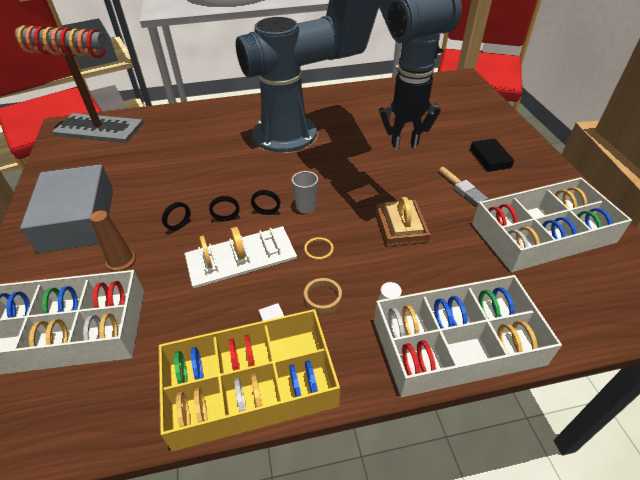

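The bangle stands in the groove, and the other two are unmoved in their wells. I'll do a quick height check and let it settle.

{"name": "drive_tool", "arguments": {"moves": [0,0,0,0,0,0,0,0,0,0,0,0,0,0,0,0,0,0,0,0]}}

```text
clock: 15.75
position: [0.4385, 0.2283, 0.27]
orientation: [[-0.001, -0.087, -0.996], [-0.0, -0.996, 0.087], [-1.0, 0.0, 0.001]]
contact_force: [0.1, 0.9, 0.5]
finger_gap: 0.0344
```

```bash
python3 - <<'E'
from h import *
top=np.array([.499,.2233,.09])
im=cv2.imread('pics/side7.png');hsv=cv2.cvtColor(im,cv2.COLOR_BGR2HSV)
u,v=proj('side',top);print('pred side top',u,v)
for z in (.08,.09,.1): print(z,proj('side',np.array([.499,.2233,z])),proj('scene',np.array([.499,.2233,z])))
col=im[165:180,int(round(u))];print(col.tolist())
print(get_state()['contact_force'])
sign_off()
E
```

```text
pred side top 301.63282254852965 173.68273838448653
0.08 [301.72953347 176.27319668] [405.24491996 202.63356254]
0.09 [301.63282255 173.68273838] [405.75090659 199.51640128]
0.1 [301.53539997 171.07321786] [406.26361302 196.35784226]
[[30, 54, 93], [31, 56, 93], [28, 54, 93], [32, 56, 95], [32, 57, 95], [31, 55, 96], [32, 56, 97], [32, 67, 108], [46, 123, 177], [52, 152, 212], [46, 135, 186], [36, 99, 138], [29, 71, 104], [31, 61, 100], [46, 86, 129]]
[0.07069293 0.93168158 0.45083371]
the job is handed in; nothing more can be done
```

The 13 mm bangle is standing released in the stand's groove and the job is handed in, at about 16 s. It came from the rack's +75 mm well.

- **Which bangle:** I pinched only that one. The gap read 12.5–12.7 mm at 20 N and about 12 mm at 40 N, and the wrist picture gave about 12.6 mm. By eye, the one in the -75 mm well was clearly narrower. I judged the middle one wider, less clearly, so the identification rests mostly on the gap and that picture.
- **Finding the groove:** The wrist camera put it about 2.4 mm off the stand's middle. The bangle's edge went in with no vertical contact and about 3 N sideways.
- **Lowering home:** It came to rest at about the predicted height, with the wrist reading at most about 10 N.
- **Last checks:** The top of the bangle appears in the side view within about a pixel of where a fully home bangle would be. The pictures show it upright and in line with the groove, and the gripper was clear of it.
- **Everything else:** The other two bangles and the bystanders looked unmoved in the final scene view, but I did not measure them.

The one check that disagreed slightly was the gap, which read 0.5–1 mm under the nominal 13 mm. It got smaller with a harder squeeze, so I put it down to give in the fingers.

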